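Clear the stray nut and snap the cover onto the junction box

ROBOT

A 6-joint arm with a two-finger parallel gripper is mounted at the origin on the work surface; the furniture and walls round the work are solid. World frame = base frame: x ahead of the robot, y to its left, z up, the work surface at z = 0. Lengths are in m, angles in rad, forces in N, time in s.
With the tool pointing down it reaches from about 0.25 to 0.775 m from the base axis. Payload 4 kg.
Tool frame: the origin (TCP) lies midway between the tips of the shut fingers; the grasp point (between the pads) lies 19 mm behind it; z points along the fingers, y is the line along which they close (so a half turn about z gives the same grasp; the last joint's range is limited). The gripper opens to 94 mm and grips with 3 to 60 N. Pads are 16 mm wide; open, the fingers measure 119 mm over their backs; the gripper's body (75 mm by 177 mm) begins 78 mm behind the grasp point.
Start: joints at [-1.355, 0.087, 1.371, -0, 1.684, -0.103], TCP at [0.172, -0.522, 0.185] pointing down, gripper open.
Joint ranges: [-3.1, 3.1], [-0.76, 2.03], [0.27, 2.55], [-1.08, 4.22], [0.17, 2.65], [-2.57, 2.57]. Speed limits (rad/s): [2.79, 2.79, 3.14, 3.14, 3.14, 3.14].

INTERFACE

Orientations are given as [roll, pitch, yaw] about the fixed x, y, z axes, in that order (R = Rz(yaw) Ry(pitch) Rx(roll)).
In Python, from bench import sensors, eyes, job gives the robot as it stands.
- The arm moves only by the tool arm_command, never from a script. Its argument "series" is a list of rows, each a list of 7 numbers: the opening, from 0 (shut) to 1 (fully open), then the shift along the tool's x, y, z in cm, then the turn, a rotation vector about the tool's x, y, z in rad. In form: [[fingers, dx, dy, dz, wx, wy, wz], ...]. A call has 1 to 20 rows; each row shifts and turns the commanded pose from where the row before left it, along the tool's axes as they then stand; what a row does not reach is not made up. A row lasts 1/10 s, in which the tool goes at most 50 mm and 8.59 degrees, less where a joint would pass 70% of its speed; a pose out of reach is approached as far as the arm can. A call with a gripper value outside its range is refused whole. The fingers move at their own pace and stop on an object; the grip force is fixed at half the most. Time passes only in rows, so rows that do not move let the fingers close. It gives the time, the measured TCP pose, the force and the opening at its end, in the units of the state.
- sensors.get_obs(): the state, without advancing time (a new reading comes with each control period).
- eyes.snapshot(name): name is "side" or "top" or "wrist"; returns the picture (480x640x3 uint8, blue, green, red); there is no depth.
- eyes.get_calibration(name): a dict with "mtx" (3x3 intrinsics, pixels), "R" (3x3) and "t" (3): a world point X has camera coordinates R X + t. Camera axes: x right, y down, z forward; pixel columns grow to the right and rows downward; lengths in m; the calibration is good to about 2 mm. The wrist camera is an equidistant fisheye: a pixel r from the principal point sees the ray r / f radians off the axis. A picture is of the moment at which its call begins: read the wrist's pose just before it. get_calibration takes no time and is no camera call; for the wrist camera it gives the pose at the moment of the call.
- job.close_job(): hands the job in, once; it reports no verdict.
The state is a dict: "time": time; "joint_positions": joint angles; "qvel": joint speeds; "joint_torque": joint torques, N m; "tool_pos": TCP position; "ee_rot": TCP orientation; "wrist_force": force on the tool from outside, world axes, zero at the start; "wrist_torque": the same for the moment, N m; "width": finger opening in m.
Only numpy, scipy, OpenCV 4.12 (cv2) and the standard library are available. Lean on these libraries where they do the work, as an engineer would, in place of code of your own. Each camera call takes 0.05 s, during which the arm holds its last target. There are 200 camera calls.

TASK

A hex nut has fallen into the open junction box, where it could short the terminals: pick it out and drop it into the open screw tin. Then lay the cover on the box and press it down round its four corners until all four orange clips have snapped over its edge and it sits fully home all round. Leave the tin standing and the other tools where they lie.

Things in the scene. Friction and masses are not known exactly. Their poses are not given: they have to be found in the camera images.
- junction_box: grey open-topped junction box screwed to the bench (fixed), 120 (x) x 90 (y) x 40 mm high, wall and floor 3 mm. Origin: centre of its underside, z up. Inside, a white terminal block (top at 19 mm) covers x = 36 to 54 mm; the rest of the floor is free. Lugs and glands stick out 18 mm from the short sides. Four orange spring clips stand outside the long sides
- cover: light grey snap cover, 85 to 170 g, lying right way up. Flange 120 (x) x 90 (y) x 4 mm; below it a tapered skirt 16 mm deep that enters the box (play 1 mm a side at its root, 3 mm at its lower end); on top, central grip rib 56 (x) x 14 (y) x 16 mm high. Origin: centre of the skirt's lower edge; flange top at z = 20, rib top at 36 mm. Fits either way round. Home: origin 24 mm above the box's
- cover_a (a point): point to press, on the flange's top at cover x = +42, y = +25 mm; 44 mm above the box's underside when all is home. Laid on the box, the cover first rests on the clip noses some 10 mm too high. A corner gives way with a click at about 5 to 15 N and bottoms 0 to 4 mm above home while other corners are still up; 22 N is ample. Pressing one corner tilts the cover, so go round all four
- cover_b (a point): same, at cover x = -42 mm, y = +25 mm
- cover_c (a point): same, at cover x = -42 mm, y = -25 mm
- cover_d (a point): same, at cover x = +42 mm, y = -25 mm
- clip_a (a joint): orange clip, 16 mm wide, at box x = +38 mm on the +y side; tops out 53 mm above the box's underside, its sloping nose reaches in to y = 42 mm. rad: 0 = upright at rest, about 0.07 when the cover's edge pushes it fully outwards; back to 0 when it has snapped over the cover
- clip_b (a joint): same, clip at box x = -38 mm on the +y side
- clip_c (a joint): same, clip at box x = -38 mm on the -y side
- clip_d (a joint): same, clip at box x = +38 mm on the -y side
- hex_nut: steel hex nut, 13 mm high, 26 mm across its flats, 30 mm across its corners, 30 g, lying flat on the floor of the junction box (3 mm above the bench). Origin: centre of its underside, z up; one pair of flats faces its own +-y, which points roughly along the box's x, so it is best pinched along its y
- screw_tin: open round tin, yellow and metal, 70 mm across, 70 mm high, mouth about 48 mm clear, upright and loose on the bench, 300 g. Origin: centre of its underside
- torpedo_level: bystander: blue spirit level 230 x 20 x 40 mm, standing on edge at the back
- sanding_block: bystander: brown sanding block 60 x 100 x 31 mm, at the near edge
- driver_red_flat: bystander: screwdriver with red handle, 192 mm long, at the near edge

How it is judged:
By the outcome, as a careful person would: the job done as asked, in the order asked, and still so for the second after the job is handed in, with the robot touching nothing.
It also fails if it takes over 61 s, if anything falls off the work surface, if the arm or the gripper's body presses on something with over 40 N, if the wrist force passes 120 N, or if a joint passes its speed limit or range.

## Working session

There is one attempt and no reset: what is moved stays moved. The work goes in short steps, Python scripts to look and compute and a tool call to move; the robot and the scene stay as the last step left them, time stands still between calls to the robot, and variables do not carry over. Pictures are saved under pics/ and viewed, on a budget of 10 in all, crops included, one or two more only if the job needs it, and the job is handed in when it is done.

Besides the shell and the picture viewer there is one more tool, called after "Emit:" as a command line: name --pt "numbers of a row" for each row, then --argument value for the rest. arm_command: Moves the arm, as the interface text tells. Its arguments: {"type":"object","properties":{"series":{"type":"array","items":{"type":"array","items":{"type":"number"}}}},"required":["series"]}

```bash
ls; mkdir -p pics
python3 - <<'E'
from bench import sensors, eyes
import cv2,numpy as np
print({k:np.round(v,3) for k,v in sensors.get_obs().items()})
for n in ("top","side"):
    cv2.imwrite(f"pics/{n}0.png",eyes.snapshot(n)); c=eyes.get_calibration(n); print(n,c)
E
```

```text
pics
{'time': np.float64(0.0), 'joint_positions': array([-1.355,  0.088,  1.372,  0.   ,  1.684, -0.103]), 'qvel': array([ 0.   , -0.002, -0.   ,  0.   ,  0.   , -0.001]), 'joint_torque': array([-0.0000e+00, -3.4019e+01, -3.0242e+01,  7.2000e-02,  3.3000e-02,
       -0.0000e+00]), 'tool_pos': array([ 0.172, -0.522,  0.184]), 'ee_rot': array([-3.14 , -0.   ,  0.319]), 'wrist_force': array([ 0.274, -0.209,  1.178]), 'wrist_torque': array([-0.011,  0.004,  0.017]), 'width': np.float64(0.094)}
top {'mtx': array([[614.22199524,   0.        , 330.19913339],
       [  0.        , 614.22199524, 235.91038832],
       [  0.        ,   0.        ,   1.        ]]), 'R': array([[-0.00715851, -0.99981765,  0.0177037 ],
       [-0.99008479,  0.00460285, -0.14039561],
       [ 0.14028852, -0.01853319, -0.9899372 ]]), 't': array([0.00641574, 0.50678588, 1.32893474])}
side {'mtx': array([[588.54160864,   0.        , 322.73663426],
       [  0.        , 588.54160864, 229.35687862],
       [  0.        ,   0.        ,   1.        ]]), 'R': array([[-0.95962225, -0.28044868,  0.0217639 ],
       [-0.1336935 ,  0.38665204, -0.91248356],
       [ 0.24748975, -0.87854922, -0.40853407]]), 't': array([0.50421511, 0.11791356, 1.30573675])}
```

View pics/top0.png

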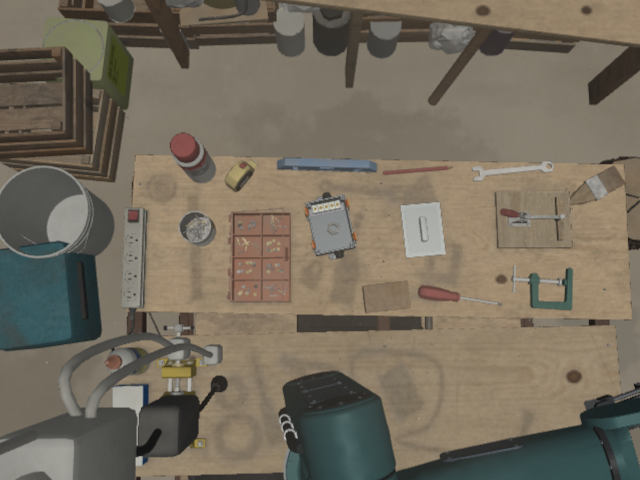

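View pics/side0.png

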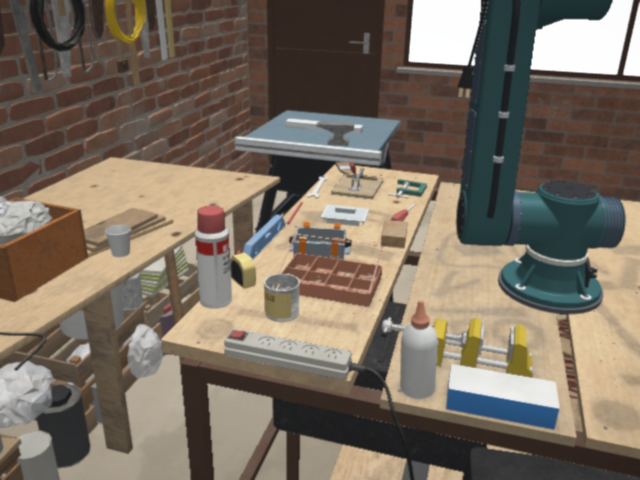

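The top view shows the box at (331,225) with the nut at (333,228) and its terminal block at the far side (326,207). The cover is at (422,229) with its rib along the image's vertical, and the tin is at (197,228). Next I'll measure them.

```bash
cat > h.py <<'E'
import cv2,numpy as np
from bench import sensors,eyes
def cast(c,px,z,fish=False):
    px=np.atleast_2d(np.asarray(px,float)); K=c["mtx"]
    d=np.c_[(px[:,0]-K[0,2])/K[0,0],(px[:,1]-K[1,2])/K[1,1]]
    if fish:
        th=np.linalg.norm(d,axis=1)[:,None]; r=np.c_[d/np.maximum(th,1e-9)*np.sin(th),np.cos(th)]
    else: r=np.c_[d,np.ones(len(d))]
    w=r@c["R"]; C=-c["R"].T@c["t"]
    return C+w*((z-C[2])/w[:,2])[:,None]
def blobs(mask,amin):
    cs,_=cv2.findContours(mask.astype(np.uint8),cv2.RETR_EXTERNAL,cv2.CHAIN_APPROX_NONE)
    return [k for k in cs if cv2.contourArea(k)>=amin]
E
python3 - <<'E'
from h import *
im=cv2.imread("pics/top0.png"); c=eyes.get_calibration("top"); hsv=cv2.cvtColor(im,cv2.COLOR_BGR2HSV)
H,S,V=cv2.split(hsv)
def roi(m,x0,x1,y0,y1):
    o=np.zeros_like(m,bool);o[y0:y1,x0:x1]=m[y0:y1,x0:x1];return o
org=roi((H<18)&(S>150)&(V>120),295,370,185,265)
for k in blobs(org,3):
    p=k.reshape(-1,2).mean(0); print("clip",p,cv2.contourArea(k),cast(c,p,0.05).round(4))
cov=roi((S<40)&(V>150),390,455,195,265)
for k in blobs(cov,300):
    r=cv2.minAreaRect(k); print("cover",r,cast(c,[r[0]],.02).round(4)); b=cast(c,cv2.boxPoints(r),.02); print(b.round(4)); 
tin=roi((S<60),175,220,205,250)
for k in blobs(tin,200):
    e=cv2.fitEllipse(k); print("tin",e,cast(c,[e[0]],.07).round(4))
print("nut",cast(c,[[333,228]],.016).round(4))
r=np.hstack([cv2.resize(im[180:275,285:380],(400,400),interpolation=cv2.INTER_CUBIC),cv2.resize(im[190:265,160:235],(400,400),interpolation=cv2.INTER_CUBIC)])
cv2.imwrite("pics/crop1.png",r)
E
```

```text
clip [313.16666667 244.5       ] 3.0 [[0.4859 0.0412 0.05  ]]
cover ((422.6930847167969, 229.4307098388672), (53.134986877441406, 40.29900360107422), 84.2894058227539) [[ 0.5228 -0.2058  0.02  ]]
[[ 0.5791 -0.1557  0.02  ]
 [ 0.588  -0.2473  0.02  ]
 [ 0.4671 -0.2553  0.02  ]
 [ 0.4585 -0.1648  0.02  ]]
tin ((196.19044494628906, 228.1511993408203), (32.25541305541992, 38.68606948852539), 130.62181091308594) [[0.5202 0.2935 0.07  ]]
nut [[ 0.5276 -0.0034  0.016 ]]
```

View pics/crop1.png

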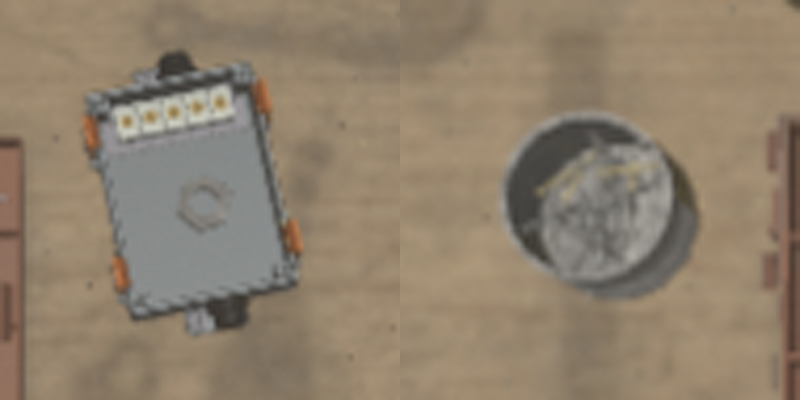

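The crop shows the clips at crop pixels (91,130), (263,97), (293,238) and (121,273). The nut is at (203,205) and the tin rim is centred near (588,198).

```bash
cat >> h.py <<'E'
from scipy.spatial.transform import Rotation as Rn
def delta(pos,yaw):
    """tool turn about z (rad) needed, then shift in the turned tool frame, cm"""
    o=sensors.get_obs(); R0=Rn.from_euler('xyz',o["ee_rot"]); R1=Rn.from_euler('xyz',[np.pi,0,yaw])
    print("t",o["time"].round(2),"tcp",o["tool_pos"].round(4),o["ee_rot"].round(3),"F",o["wrist_force"].round(1),"w",o["width"].round(4))
    print("turn",(R0.inv()*R1).as_rotvec().round(3),"shift cm",(R1.inv().apply(np.array(pos)-o["tool_pos"])*100).round(2))
E
python3 - <<'E'
from h import *
c=eyes.get_calibration("top")
q=np.array([[91,130],[263,97],[293,238],[121,273]])*.2375+[285,180]
p=cast(c,q,.05)[:,:2]; print(p.round(4)); m=p.mean(0); a=(p[0]+p[1]-p[2]-p[3])/2; b=np.arctan2(a[1],a[0]); print("box",m.round(4),b,np.linalg.norm(a),np.linalg.norm(p[0]-p[1]))
n=cast(c,[[333.2,228.7]],.014)[0]; print("nut",n)
print("tin",cast(c,[[195.3,227.1]],.07).round(4))
delta([n[0],n[1],.17],b+np.pi/2)
E
```

```text
[[ 0.5609  0.0554]
 [ 0.5782 -0.0351]
 [ 0.5032 -0.05  ]
 [ 0.4852  0.0399]]
box [0.5319 0.0026] 0.19856861404122306 0.076873235884226 0.09214882442452736
nut [ 0.52632645 -0.00389091  0.014     ]
tin [[0.5225 0.2955 0.07  ]]Traceback (most recent call last):
  File "<stdin>", line 7, in <module>
  File "h.py", line 18, in delta
    print("t",o["time"].round(2),"tcp",o["tool_pos"].round(4),o["ee_rot"].round(3),"F",o["wrist_force"].round(1),"w",o["width"].round(4))
              ^^^^^^^^^^^^^^^
AttributeError: 'float' object has no attribute 'round'
```

Emit:
arm_command --pt "0.4 0 0 0 0 0 -0.145" --pt "0.4 0 0 0 0 0 -0.145" --pt "0.4 0 0 0 0 0 -0.145" --pt "0.4 0 0 0 0 0 -0.145" --pt "0.4 0 0 0 0 0 -0.145" --pt "0.4 0 0 0 0 0 -0.145" --pt "0.4 0 0 0 0 0 -0.145" --pt "0.4 0 0 0 0 0 -0.145" --pt "0.4 0 0 0 0 0 -0.145" --pt "0.4 0 0 0 0 0 -0.145"

```text
time: 1.1
tool_pos: [0.1723, -0.5219, 0.1841]
ee_rot: [3.142, -0.001, 1.775]
wrist_force: [0.2, 0.2, -0.8]
width: 0.0375
```

Emit:
arm_command --pt "0.4 2.74 2.81 0 0 0 0" --pt "0.4 2.74 2.81 0 0 0 0" --pt "0.4 2.74 2.81 0 0 0 0" --pt "0.4 2.74 2.81 0 0 0 0" --pt "0.4 2.74 2.81 0 0 0 0" --pt "0.4 2.74 2.81 0 0 0 0" --pt "0.4 2.74 2.81 0 0 0 0" --pt "0.4 2.74 2.81 0 0 0 0" --pt "0.4 2.74 2.81 0 0 0 0" --pt "0.4 2.74 2.81 0 0 0 0" --pt "0.4 2.74 2.81 0 0 0 0" --pt "0.4 2.74 2.81 0 0 0 0" --pt "0.4 2.74 2.81 0 0 0 0" --pt "0.4 2.74 2.81 0 0 0 0" --pt "0.4 2.74 2.81 0 0 0 0" --pt "0.4 2.74 2.81 0 0 0 0" --pt "0.4 0 0 0 0 0 0" --pt "0.4 0 0 0 0 0 0"

```text
time: 2.9
tool_pos: [0.5266, -0.0036, 0.1839]
ee_rot: [-3.139, 0.0, 1.77]
wrist_force: [0.2, -0.8, 0.0]
width: 0.0374
```

```bash
sed -i 's/o\["time"\].round(2)/round(float(o["time"]),2)/;s/o\["width"\].round(4)/round(float(o["width"]),4)/' h.py
python3 - <<'E'
from h import *
delta([.5263,-.0039,.17],1.769)
c=eyes.get_calibration("wrist"); im=eyes.snapshot("wrist"); cv2.imwrite("pics/w1.png",im); np.savez("w1.npz",**c)
print(c,-c["R"].T@c["t"])
E
```

```text
t 2.9 tcp [ 0.5266 -0.0036  0.1839] [-3.139  0.     1.77 ] F [ 0.2 -0.8  0. ] w 0.0374
turn [-0.002  0.     0.001] shift cm [-0.02 -0.03  1.39]
{'mtx': array([[371.64829954,   0.        , 322.15394584],
       [  0.        , 371.64829954, 234.20222738],
       [  0.        ,   0.        ,   1.        ]]), 'R': array([[ 0.9799044 ,  0.1994496 , -0.00268851],
       [ 0.19348343, -0.94714296,  0.25589914],
       [ 0.04849258, -0.25127688, -0.96669975]]), 't': array([-0.51485817, -0.13015654,  0.36348417])} [0.51206863 0.07074657 0.3833028 ]
```

View pics/w1.png

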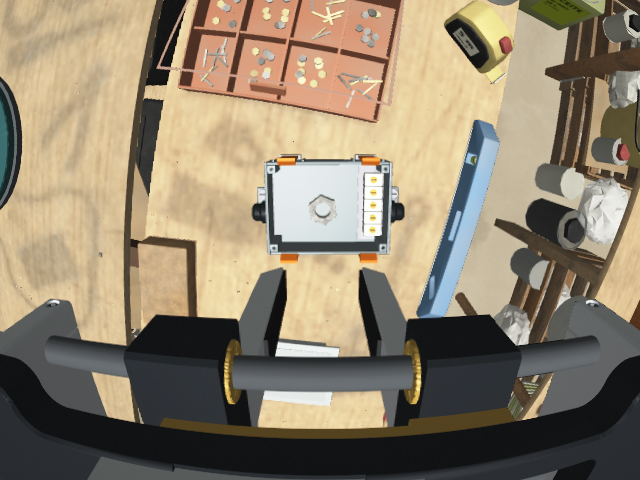

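The wrist view shows the nut at about (323,209) and the clips at (288,160), (369,159), (290,257) and (369,257). The box is square to the gripper.

Run:
```python
from h import *
im=cv2.imread("pics/w1.png"); c=dict(np.load("w1.npz"))
H,S,V=cv2.split(cv2.cvtColor(im,cv2.COLOR_BGR2HSV))
m=(H<18)&(S>180)&(V>150); m[:150]=0;m[265:]=0;m[:,:260]=0;m[:,395:]=0
P=[]
for k in blobs(m,15):
    q=np.array(cv2.minAreaRect(k)[0]); p=cast(c,q,.05,1)[0]; P.append(p); print(q.round(1),cv2.contourArea(k),p.round(4))
P=np.array(P)[:,:2]
if len(P)==4:
    print("box",P.mean(0)); 
g=im[180:240,295:350]; L,a,b=cv2.split(cv2.cvtColor(g,cv2.COLOR_BGR2LAB)); mm=(cv2.cvtColor(g,cv2.COLOR_BGR2GRAY)<np.median(cv2.cvtColor(g,cv2.COLOR_BGR2GRAY))-12)
for k in blobs(mm,100):
    r=cv2.minAreaRect(k); q=np.array(r[0])+[295,180]; print("nut",r,q,cast(c,q,.014,1).round(4))
print(cast(c,[323,209],.016,1))
```

```text
[368.  257.5] 109.0 [ 0.576  -0.0296  0.05  ]
[288.5 257.5] 104.5 [ 0.5021 -0.0446  0.05  ]
[285.5 162.5] 47.5 [0.4833 0.0427 0.05  ]
[370.5 160.5] 71.0 [0.5576 0.0598 0.05  ]
box [0.52976833 0.00706275]
nut ((28.170730590820312, 28.463417053222656), (28.111276626586914, 28.73597526550293), 51.34019470214844) [323.17073059 208.46341705] [[0.5262 0.0013 0.014 ]]
[[0.52609736 0.0011384  0.016     ]]
```

Emit:
arm_command --pt "0.4 0.3 0 4 0 0 0" --pt "0.4 0 0 4 0 0 0" --pt "0.4 0 0 4 0 0 0" --pt "0.4 0 0 3 0 0 0" --pt "0.4 0 0 1.5 0 0 0" --pt "0.4 0 0 1.0 0 0 0" --pt "0.4 0 0 0 0 0 0" --pt "0.1 0 0 0 0 0 0" --pt "0.1 0 0 0 0 0 0" --pt "0.1 0 0 0 0 0 0" --pt "0.1 0 0 0 0 0 0" --pt "0.1 0 0 0 0 0 0"

```text
time: 4.15
tool_pos: [0.5267, -0.0011, 0.0102]
ee_rot: [3.141, 0.0, 1.769]
wrist_force: [-1.2, 1.2, 0.4]
width: 0.0096
```

The fingers closed past the nut's width, so I'll look.

Run:
```python
from h import *
delta([.5263,0,.17],1.769)
c=eyes.get_calibration("wrist"); im=eyes.snapshot("wrist"); cv2.imwrite("pics/w2.png",cv2.resize(im[180:380,200:440],None,fx=3,fy=3)); np.savez("w2.npz",**c)
```

```text
t 4.15 tcp [ 0.5267 -0.0011  0.0102] [3.141 0.    1.769] F [-1.2  1.2  0.4] w 0.0096
turn [ 0.001  0.    -0.   ] shift cm [  0.11  -0.02 -15.98]
```

View pics/w2.png

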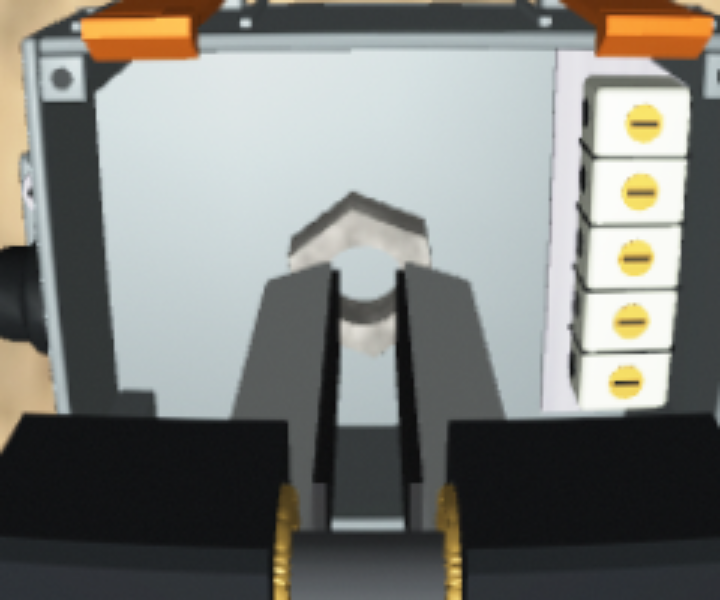

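The nut (crop hole centre (370,275)) has slipped out ahead of the fingers, towards +y. It is still flat and square to them. I'll open, raise and re-measure from close by.

Emit:
arm_command --pt "0.4 0 0 0 0 0 0" --pt "0.4 0 0 0 0 0 0" --pt "0.4 0 0 -2 0 0 0" --pt "0.4 0 0 -3 0 0 0" --pt "0.4 0 0 0 0 0 0" --pt "0.4 0 0 0 0 0 0"

```text
time: 4.8
tool_pos: [0.5269, -0.0011, 0.0602]
ee_rot: [3.14, 0.001, 1.769]
wrist_force: [-0.4, -0.3, -0.1]
width: 0.0377
```

Run:
```python
from h import *
c=dict(np.load("w2.npz")); print("prev",cast(c,[323.3,271],.016,1).round(4))
c=eyes.get_calibration("wrist"); im=eyes.snapshot("wrist"); np.savez("w3.npz",**c)
delta([.5263,0,.17],1.769)
o=sensors.get_obs()
im=im.copy()
# project TCP foot onto the picture for reference
def proj(X):
    v=c["R"]@X+c["t"]; th=np.arctan2(np.hypot(v[0],v[1]),v[2]); u=v[:2]/np.hypot(v[0],v[1])*th; return u*c["mtx"][0,0]+c["mtx"][:2,2]
p=proj(o["tool_pos"]); print("tcp px",p)
q=proj(np.r_[o["tool_pos"][:2],.016]); print("foot px",q)
cv2.circle(im,tuple(int(v) for v in p),1,(0,0,255),-1); cv2.circle(im,tuple(int(v) for v in q),1,(0,255,0),-1)
cv2.imwrite("pics/w3.png",cv2.resize(im[180:380,200:440],None,fx=3,fy=3))
```

```text
prev [[0.5267 0.0024 0.016 ]]
t 4.85 tcp [ 0.5259 -0.001   0.059 ] [-3.141 -0.     1.769] F [-0.3  0.2 -0.1] w 0.0376
turn [-0.001 -0.    -0.   ] shift cm [  0.1    0.06 -11.1 ]
tcp px [320.471704   271.83070474]
foot px [320.68284352 249.70198133]
```

View pics/w3.png

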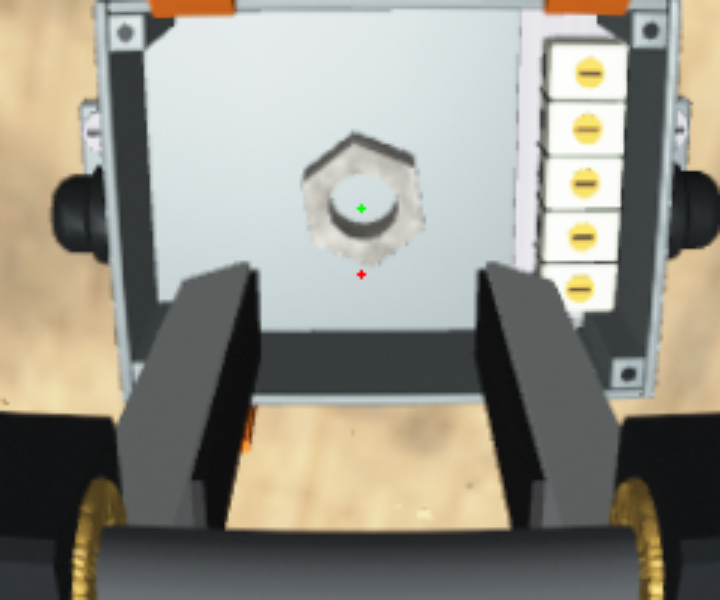

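In w3 the nut (crop (365,202)) hasn't moved. Going by picture scale (about 6.1 px/mm at the finger tips, 5.4 at the nut), the tips were still well above the nut although the TCP read 0.010. They seem to end higher than the TCP suggests, so I'll go down by feel.

Emit:
arm_command --pt "0.4 0.2 0 2.5 0 0 0" --pt "0.4 0 0 2.3 0 0 0" --pt "0.4 0 0 0 0 0 0" --pt "0.4 0 0 0.2 0 0 0" --pt "0.4 0 0 0.2 0 0 0" --pt "0.4 0 0 0 0 0 0"

```text
time: 5.45
tool_pos: [0.5266, 0.0008, 0.0085]
ee_rot: [3.14, 0.001, 1.769]
wrist_force: [0.0, 0.3, -0.5]
width: 0.0372
```

Emit:
arm_command --pt "0.4 0 0 0.2 0 0 0" --pt "0.4 0 0 0.1 0 0 0" --pt "0.4 0 0 0 0 0 0"

```text
time: 5.75
tool_pos: [0.526, 0.0008, 0.0049]
ee_rot: [3.141, 0.0, 1.769]
wrist_force: [-0.5, -0.4, 0.2]
width: 0.0374
```

Emit:
arm_command --pt "0.4 0 0 0.15 0 0 0" --pt "0.4 0 0 0.15 0 0 0" --pt "0.4 0 0 0 0 0 0"

```text
time: 6.05
tool_pos: [0.5257, 0.0009, 0.0015]
ee_rot: [-3.141, -0.0, 1.769]
wrist_force: [-0.4, -0.1, -0.3]
width: 0.0378
```

Emit:
arm_command --pt "0.4 0 0 0.15 0 0 0" --pt "0.4 0 0 0.15 0 0 0" --pt "0.4 0 0 0 0 0 0"

```text
time: 6.35
tool_pos: [0.5257, 0.0009, -0.0016]
ee_rot: [-3.141, -0.0, 1.769]
wrist_force: [-0.2, 0.1, 0.5]
width: 0.0375
```

The TCP reads below the box floor with no contact, so the tips do sit higher than stated. I'll continue down.

Emit:
arm_command --pt "0.4 0 0 0.2 0 0 0" --pt "0.4 0 0 0.2 0 0 0" --pt "0.4 0 0 0 0 0 0"

```text
time: 6.65
tool_pos: [0.5256, 0.0009, -0.0057]
ee_rot: [-3.141, -0.0, 1.769]
wrist_force: [-0.3, -0.1, 1.0]
width: 0.0376
```

Emit:
arm_command --pt "0.4 0 0 0.15 0 0 0" --pt "0.4 0 0 0.15 0 0 0" --pt "0.4 0 0 0 0 0 0"

```text
time: 6.95
tool_pos: [0.5257, 0.0009, -0.0085]
ee_rot: [-3.141, -0.0, 1.769]
wrist_force: [-0.1, 1.3, -0.3]
width: 0.0378
```

Emit:
arm_command --pt "0.4 0 0 0.15 0 0 0" --pt "0.4 0 0 0.15 0 0 0" --pt "0.4 0 0 0 0 0 0"

```text
time: 7.25
tool_pos: [0.5257, 0.0009, -0.0115]
ee_rot: [-3.141, -0.0, 1.769]
wrist_force: [0.0, -1.1, 0.5]
width: 0.0375
```

Emit:
arm_command --pt "0.4 0 0 0.15 0 0 0" --pt "0.4 0 0 0 0 0 0"

```text
time: 7.45
tool_pos: [0.5258, 0.0008, -0.013]
ee_rot: [-3.141, -0.0, 1.769]
wrist_force: [0.1, 0.8, -0.3]
width: 0.0373
```

Emit:
arm_command --pt "0.4 0 0 0.15 0 0 0" --pt "0.4 0 0 0 0 0 0"

```text
time: 7.65
tool_pos: [0.5258, 0.0009, -0.0144]
ee_rot: [-3.141, -0.0, 1.769]
wrist_force: [-0.0, 0.4, 0.1]
width: 0.0372
```

Emit:
arm_command --pt "0.1 0 0 0 0 0 0" --pt "0.1 0 0 0 0 0 0" --pt "0.1 0 0 0 0 0 0" --pt "0.1 0 0 0 0 0 0"

```text
time: 8.05
tool_pos: [0.526, 0.0008, -0.0142]
ee_rot: [3.142, 0.0, 1.769]
wrist_force: [0.2, -0.0, -0.7]
width: 0.0262
```

The nut is gripped: width 26.2 mm. I'll lift it and travel to the tin.

Emit:
arm_command --pt "0.1 0 0 -2 0 0 0" --pt "0.1 0 0 -4 0 0 0" --pt "0.1 0 0 -4 0 0 0" --pt "0.1 0 0 -4 0 0 0" --pt "0.1 3.5 0.63 0 0 0 0" --pt "0.1 3.5 0.63 0 0 0 0" --pt "0.1 3.5 0.63 0 0 0 0" --pt "0.1 3.5 0.63 0 0 0 0" --pt "0.1 3.5 0.63 0 0 0 0" --pt "0.1 3.5 0.63 0 0 0 0" --pt "0.1 3.5 0.63 0 0 0 0" --pt "0.1 3.5 0.63 0 0 0 0" --pt "0.1 0 0 0 0 0 0" --pt "0.1 0 0 0 0 0 0"

```text
time: 9.45
tool_pos: [0.52, 0.2856, 0.1253]
ee_rot: [-3.141, 0.001, 1.77]
wrist_force: [0.1, -0.2, -0.4]
width: 0.0266
```

Run:
```python
from h import *
c=eyes.get_calibration("wrist"); im=eyes.snapshot("wrist"); np.savez("w4.npz",**c); delta([.52,.297,.11],1.769)
cv2.imwrite("pics/w4raw.png",im); cv2.imwrite("pics/w4.png",cv2.resize(im[120:380,180:460],None,fx=2.3,fy=2.3))
```

```text
t 9.5 tcp [0.5202 0.2848 0.1254] [-3.141e+00  1.000e-03  1.769e+00] F [ 0.1 -0.7 -1.2] w 0.0262
turn [-0.001  0.001 -0.   ] shift cm [1.2  0.22 1.54]
```

View pics/w4.png

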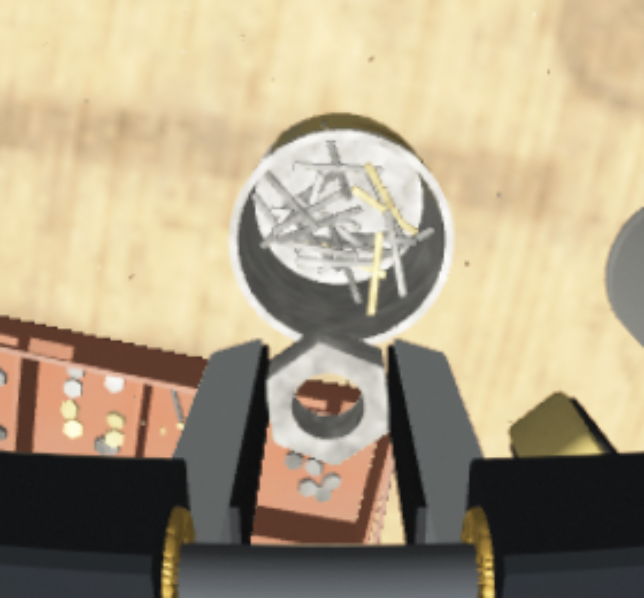

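The nut is held with its centre at crop (328,398). The tin's rim ellipse is centred at crop (341,235). I'll work out the offset between them.

Run:
```python
from h import *
c=dict(np.load("w4.npz")); t=cast(c,[328.3,222.2],.07,1)[0]; n=cast(c,[322.6,293],.156,1)[0]; print(t.round(4),n.round(4))
o=sensors.get_obs(); R=Rn.from_euler('xyz',o["ee_rot"]); d=t-n; print("shift xy tool cm",(R.inv().apply(d)*100).round(2), o["tool_pos"])
```

```text
[0.5208 0.3031 0.07  ] [0.5201 0.2867 0.156 ]
shift xy tool cm [1.61 0.4  8.6 ] [0.52020234 0.28475027 0.12544729]
```

Emit:
arm_command --pt "0.1 1.6 0.4 0 0 0 0" --pt "0.1 0 0 2.5 0 0 0" --pt "0.1 0 0 2.5 0 0 0" --pt "0.1 0 0 1.2 0 0 0" --pt "0.1 0 0 0 0 0 0" --pt "0.1 0 0 0 0 0 0" --pt "0.5 0 0 0 0 0 0" --pt "0.5 0 0 0 0 0 0" --pt "0.5 0 0 0 0 0 0" --pt "0.5 0 0 0 0 0 0" --pt "0.5 0 0 -4 0 0 0" --pt "0.5 0 0 -4 0 0 0" --pt "0.5 0 0 0 0 0 0"

```text
time: 10.8
tool_pos: [0.5246, 0.3035, 0.1516]
ee_rot: [3.128, -0.003, 1.769]
wrist_force: [-0.4, -0.3, 1.5]
width: 0.0472
```

Run:
```python
from h import *
c=eyes.get_calibration("wrist"); im=eyes.snapshot("wrist"); delta([.523,-.203,.14],.08)
cv2.imwrite("pics/w5.png",cv2.resize(im[120:380,180:460],None,fx=1.8,fy=1.8))
```

```text
t 10.85 tcp [0.5233 0.3029 0.1483] [ 3.133e+00 -2.000e-03  1.769e+00] F [ 1.1 -0.8 -0.4] w 0.0472
turn [ 0.005 -0.009  1.689] shift cm [-4.07 50.42  0.83]
```

View pics/w5.png

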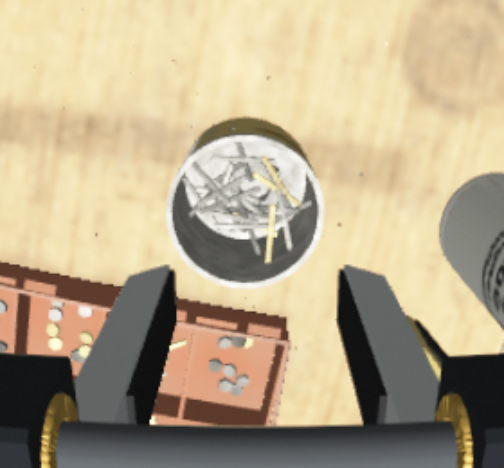

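The nut has left the gripper. The tin stands upright, rim at crop (247,210), but I can't make out the nut among the swarf. I'll go to the cover, then check with the top camera whether it lies anywhere else.

Emit:
arm_command --pt "0.5 0 0 0 0 0 0.14" --pt "0.5 0 0 0 0 0 0.14" --pt "0.5 0 0 0 0 0 0.14" --pt "0.5 0 0 0 0 0 0.14" --pt "0.5 0 0 0 0 0 0.14" --pt "0.5 0 0 0 0 0 0.14" --pt "0.5 0 0 0 0 0 0.14" --pt "0.5 0 0 0 0 0 0.14" --pt "0.5 0 0 0 0 0 0.14" --pt "0.5 0 0 0 0 0 0.14" --pt "0.5 0 0 0 0 0 0.14" --pt "0.5 0 0 0 0 0 0.14"

```text
time: 12.05
tool_pos: [0.5202, 0.3014, 0.1417]
ee_rot: [3.14, 0.003, 0.083]
wrist_force: [1.0, 0.5, 0.4]
width: 0.047
```

Emit:
arm_command --pt "0.5 -0.3 4 0 0 0 0" --pt "0.5 -0.3 4 0 0 0 0" --pt "0.5 -0.3 4 0 0 0 0" --pt "0.5 -0.3 4 0 0 0 0" --pt "0.5 -0.3 4 0 0 0 0" --pt "0.5 -0.3 4 0 0 0 0" --pt "0.5 -0.3 4 0 0 0 0" --pt "0.5 -0.3 4 0 0 0 0" --pt "0.5 -0.3 4 0 0 0 0" --pt "0.5 -0.3 4 0 0 0 0" --pt "0.5 -0.3 4 0 0 0 0" --pt "0.5 -0.3 4 0 0 0 0" --pt "0.5 0 2.2 0 0 0 0" --pt "0.5 0 0 0 0 0 0" --pt "0.5 0 0 0 0 0 0"

```text
time: 13.55
tool_pos: [0.529, -0.201, 0.1422]
ee_rot: [-3.139, 0.002, 0.088]
wrist_force: [-0.4, 0.6, 0.3]
width: 0.0474
```

Run:
```python
from h import *
c=eyes.get_calibration("wrist"); im=eyes.snapshot("wrist"); np.savez("w6.npz",**c); delta([.523,-.203,.10],.08)
cv2.imwrite("pics/w6.png",im)
t=eyes.snapshot("top"); cv2.imwrite("pics/top1.png",t)
s=eyes.snapshot("side"); cv2.imwrite("pics/side1.png",s)
t0=cv2.imread("pics/top0.png"); s0=cv2.imread("pics/side0.png")
for n,a,b,z in(("top",t0,t,.016),("side",s0,s,.0)):
  d=cv2.absdiff(a,b).max(2)>25
  for k in blobs(cv2.dilate(d.astype(np.uint8),np.ones((3,3))),15): print(n,cv2.boundingRect(k),cv2.contourArea(k))
G=lambda i,y0,y1,x0,x1:cv2.resize(i[y0:y1,x0:x1],(400,300),interpolation=cv2.INTER_CUBIC)
cv2.imwrite("pics/cmp.png",np.vstack([np.hstack([G(t,190,265,160,260),G(s,260,335,240,340)]),np.hstack([im[90:390,120:520],G(t,180,270,280,400)])]))
```

```text
t 13.6 tcp [ 0.5292 -0.2003  0.1427] [-3.14e+00  2.00e-03  8.90e-02] F [ 0.2 -0.2  0.2] w 0.0473
turn [-0.002  0.002  0.009] shift cm [-0.64  0.22  4.27]
top (377, 381, 263, 99) 11688.5
top (204, 225, 4, 9) 21.0
top (326, 222, 14, 15) 119.0
top (198, 129, 330, 351) 33930.0
side (523, 225, 11, 8) 30.0
side (589, 210, 8, 12) 44.0
side (586, 196, 41, 54) 1561.0
side (325, 31, 47, 135) 2781.0
side (497, 28, 21, 110) 755.5
side (509, 0, 105, 242) 10810.5
side (520, 0, 22, 21) 293.0
side (500, 0, 13, 13) 109.5
side (325, 0, 237, 281) 12910.5
```

View pics/cmp.png

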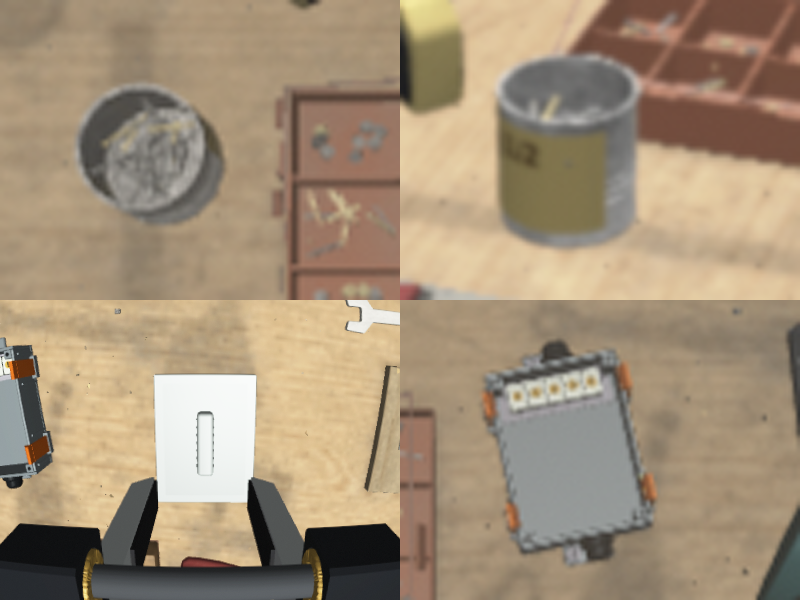

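The nut is nowhere outside the tin: only the box-nut spot and a tiny patch inside the tin mouth at (206,229) changed. The box is empty and the tin upright. In the wrist view the cover is at about (325,228), with its rib at (324,233).

Run:
```python
from h import *
im=cv2.imread("pics/w6.png"); c=dict(np.load("w6.npz"))
H,S,V=cv2.split(cv2.cvtColor(im,cv2.COLOR_BGR2HSV))
m=(S<25)&(V>170); m[:150]=0;m[300:]=0;m[:,:260]=0;m[:,390:]=0
for k in blobs(m,2000):
    w=cast(c,k.reshape(-1,2),.02,1)[:,:2]; r=cv2.minAreaRect((w*1000).astype(np.float32)); print(r)
# rib: dark outline inside
g=cv2.cvtColor(im,cv2.COLOR_BGR2GRAY)[195:275,305:345]; mm=g<np.median(g)-15
ys,xs=np.nonzero(mm); print("rib px",xs.min()+305,xs.max()+305,ys.min()+195,ys.max()+195)
print(cast(c,[[(xs.min()+xs.max())/2+305,(ys.min()+ys.max())/2+195]],.036,1))
# box clips from top image, this time same mask threshold on a fresh picture
```

```text
((521.0709838867188, -202.09779357910156), (118.51362609863281, 89.16958618164062), 5.038557052612305)
rib px 316 333 201 265
[[ 0.5228971  -0.20176705  0.036     ]]
```

Emit:
arm_command --pt "0.5 -0.8 0.1 4 0 0 0" --pt "0.5 0 0 4 0 0 0" --pt "0.5 0 0 3 0 0 0" --pt "0.5 0 0 1.5 0 0 0" --pt "0.5 0 0 0.8 0 0 0" --pt "0.5 0 0 0.4 0 0 0" --pt "0.5 0 0 0 0 0 0" --pt "0.5 0 0 0 0 0 0"

```text
time: 14.5
tool_pos: [0.5231, -0.2037, 0.0085]
ee_rot: [3.14, -0.003, 0.089]
wrist_force: [-0.3, 0.2, 0.0]
width: 0.0471
```

Emit:
arm_command --pt "0.02 0 0 0 0 0 0" --pt "0.02 0 0 0 0 0 0" --pt "0.02 0 0 0 0 0 0" --pt "0.02 0 0 0 0 0 0" --pt "0.02 0 0 0 0 0 0" --pt "0.02 0 0 0 0 0 0"

```text
time: 15.1
tool_pos: [0.5219, -0.2033, 0.0069]
ee_rot: [3.141, -0.0, 0.089]
wrist_force: [-1.0, -0.2, 0.3]
width: 0.0137
```

The rib is gripped (13.7 mm). I'll lift, turn to the box's yaw and look at the box from beside it.

Emit:
arm_command --pt "0.02 0 0 -2 0 0 0" --pt "0.02 0 0 -3 0 0 0" --pt "0.02 0 0 -3 0 0 0" --pt "0.02 0 0 -3 0 0 0" --pt "0.02 0 0 0 0 0 -0.111" --pt "0.02 -0.3 -2.2 0 0 0 0" --pt "0.02 -0.3 -2.2 0 0 0 0" --pt "0.02 -0.3 -2.2 0 0 0 0" --pt "0.02 0 0 0 0 0 0" --pt "0.02 0 0 0 0 0 0" --pt "0.02 0 0 0 0 0 0"

```text
time: 16.2
tool_pos: [0.5001, -0.141, 0.1166]
ee_rot: [3.141, 0.0, 0.199]
wrist_force: [-0.2, 0.9, -1.5]
width: 0.0134
```

Run:
```python
from h import *
c=eyes.get_calibration("wrist"); im=eyes.snapshot("wrist"); np.savez("w7.npz",**c); delta([.5305,.005,.13],.2)
cv2.imwrite("pics/w7.png",im)
H,S,V=cv2.split(cv2.cvtColor(im,cv2.COLOR_BGR2HSV))
m=(H<18)&(S>170)&(V>120); m[350:]=0; m[:,330:]=0
for k in blobs(m,15):
    q=np.array(cv2.minAreaRect(k)[0]); print(q.round(1),cv2.boundingRect(k),cv2.contourArea(k),cast(c,q,.05,1)[0].round(4))
```

```text
t 16.25 tcp [ 0.5002 -0.1411  0.1166] [3.141 0.    0.199] F [ 0.6 -0.1 -0.8] w 0.0137
turn [ 0.     0.    -0.001] shift cm [  5.88 -13.71  -1.34]
[102.8 214.9] (97, 205, 13, 21) 188.5 [0.4836 0.0426 0.05  ]
[202.  212.5] (199, 202, 7, 22) 96.5 [ 0.5021 -0.0464  0.05  ]
[ 96.  123.5] (90, 114, 13, 20) 204.0 [0.5576 0.0577 0.05  ]
[197.5 111.5] (195, 101, 6, 22) 104.5 [ 0.5764 -0.031   0.05  ]
```

View pics/w7.png

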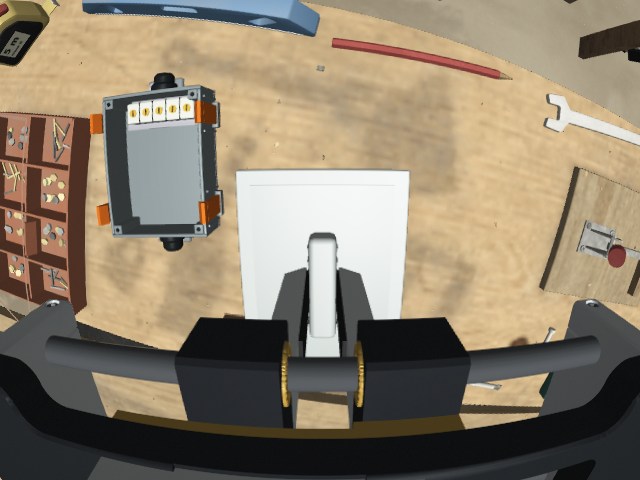

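The box's clips are at (103,215), (202,212), (96,123) and (197,111), and the cover hangs level and square. I'll move over the box and come down.

Emit:
arm_command --pt "0.02 1.17 -2.75 0 0 0 0" --pt "0.02 1.17 -2.75 0 0 0 0" --pt "0.02 1.17 -2.75 0 0 0 0" --pt "0.02 1.17 -2.75 0 0 0 0" --pt "0.02 1.17 -2.75 0 0 0 0" --pt "0.02 0 0 2 0 0 0" --pt "0.02 0 0 2 0 0 0" --pt "0.02 0 0 1.6 0 0 0" --pt "0.02 0 0 0 0 0 0" --pt "0.02 0 0 0 0 0 0"

```text
time: 17.25
tool_pos: [0.5302, 0.0056, 0.0607]
ee_rot: [3.142, 0.001, 0.199]
wrist_force: [0.7, 0.3, -1.1]
width: 0.0131
```

Run:
```python
from h import *
c=eyes.get_calibration("wrist"); im=eyes.snapshot("wrist"); np.savez("w8.npz",**c); delta([.5303,.0052,.06],.2)
s=eyes.snapshot("side"); cv2.imwrite("pics/w8.png",np.hstack([cv2.resize(im[130:330,220:420],(400,400)),cv2.resize(s[200:280,270:370],(400,320),interpolation=cv2.INTER_CUBIC)[:,:] if 0 else cv2.resize(s[190:290,270:370],(400,400),interpolation=cv2.INTER_CUBIC)]))
cv2.imwrite("pics/w8raw.png",im)
```

```text
t 17.3 tcp [0.5308 0.0056 0.0616] [ 3.141e+00 -1.000e-03  1.990e-01] F [-0.9 -1.5 -1.1] w 0.0137
turn [ 0.001 -0.001 -0.001] shift cm [-0.06  0.03  0.16]
```

View pics/w8.png

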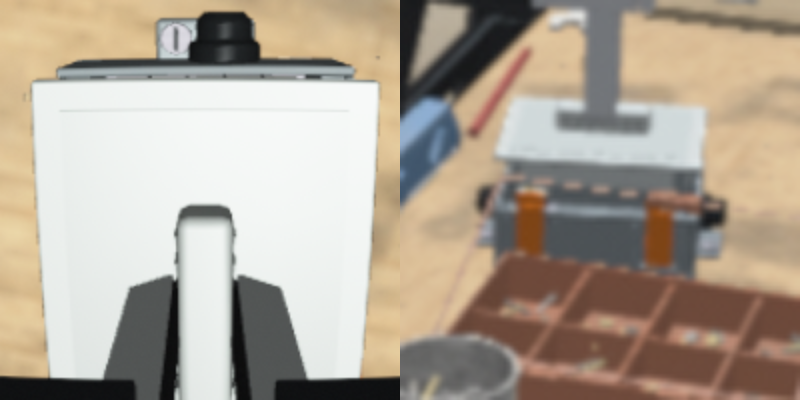

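The cover is centred sideways: flange 33 to 379 (centre 206) against box rim 57 to 357 (centre 207). I'll check the x alignment by numbers.

Run:
```python
from h import *
c=dict(np.load("w8.npz")); o=np.array([.5308,.0056]); u=np.array([np.cos(.199),np.sin(.199)]); v=np.array([-u[1],u[0]])
for n,px,z in(("flange L",[236.5,171],.0747),("flange R",[409.5,171],.0747),("rim L",[249,163],.04),("rim R",[398,163],.04),("rim mid",[323.5,160.5],.04)):
    d=cast(c,px,z,1)[0,:2]-o; print(n,(d@u).round(4),(d@v).round(4))
```

```text
flange L 0.0578 0.045
flange R 0.0579 -0.0427
rim L 0.0594 0.0453
rim R 0.0595 -0.0437
rim mid 0.0604 0.0008
```

The cover sits about 1.5–2 mm back in x and is centred in y. I'll correct that and lower.

Emit:
arm_command --pt "0.02 0.2 0 0.6 0 0 0" --pt "0.02 0 0 0.5 0 0 0" --pt "0.02 0 0 0.4 0 0 0" --pt "0.02 0 0 0.2 0 0 0" --pt "0.02 0 0 0 0 0 0"

```text
time: 17.85
tool_pos: [0.5317, 0.0064, 0.0433]
ee_rot: [3.141, 0.001, 0.2]
wrist_force: [-0.8, -0.1, -1.5]
width: 0.0135
```

Emit:
arm_command --pt "0.02 0 0 0.2 0 0 0" --pt "0.02 0 0 0.1 0 0 0" --pt "0.02 0 0 0 0 0 0"

```text
time: 18.15
tool_pos: [0.5327, 0.0059, 0.0415]
ee_rot: [3.14, -0.001, 0.2]
wrist_force: [0.1, -2.8, 2.0]
width: 0.0131
```

The cover rests on the clip noses at the expected height. I'll release, rise, shut the fingers and go over corner a.

Emit:
arm_command --pt "0.3 0 0 0 0 0 0" --pt "0.3 0 0 0 0 0 0" --pt "0.3 0 0 0 0 0 0" --pt "0.3 0 0 -2 0 0 0" --pt "0.3 0 0 -2 0 0 0" --pt "0 0 0 0 0 0 0" --pt "0 4.1 -2.5 0 0 0 0" --pt "0 0 0 0 0 0 0" --pt "0 0 0 0 0 0 0"

```text
time: 19.05
tool_pos: [0.5665, 0.0397, 0.0791]
ee_rot: [-3.141, 0.003, 0.201]
wrist_force: [-0.3, 0.0, -0.7]
width: 0.0014
```

Run:
```python
from h import *
c=eyes.get_calibration("wrist"); im=eyes.snapshot("wrist"); np.savez("w9.npz",**c); delta([.5303,.0052,.04],.2)
cv2.imwrite("pics/w9.png",im)
```

```text
t 19.1 tcp [0.5663 0.0392 0.0795] [-3.141e+00  2.000e-03  2.000e-01] F [0.3 1.5 0.4] w 0.0006
turn [-0.     0.002  0.   ] shift cm [-4.21  2.61  3.95]
```

View pics/w9.png

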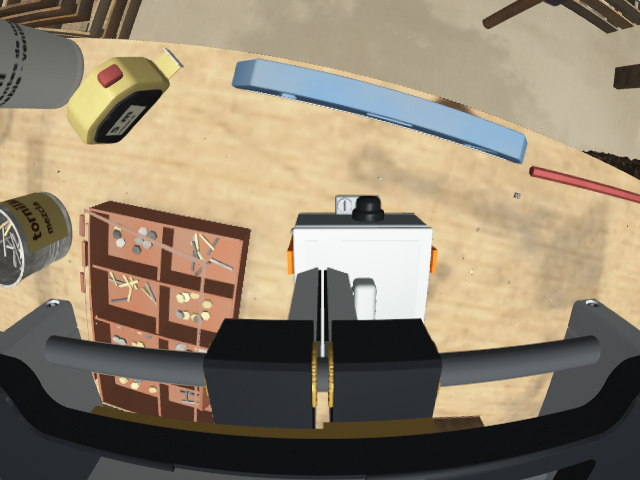

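The cover lies on the box between the clips, visible at (291,262) and (433,260). The shut fingers are over corner a, so I'll press.

Emit:
arm_command --pt "0 0 0 2 0 0 0" --pt "0 0 0 1.5 0 0 0" --pt "0 0 0 0.5 0 0 0" --pt "0 0 0 0.2 0 0 0" --pt "0 0 0 0 0 0 0"

```text
time: 19.6
tool_pos: [0.5671, 0.039, 0.0388]
ee_rot: [3.142, 0.0, 0.199]
wrist_force: [0.2, -0.3, -0.2]
width: 0.0006
```

Emit:
arm_command --pt "0 0 0 0.1 0 0 0" --pt "0 0 0 0.1 0 0 0" --pt "0 0 0 0 0 0 0"

```text
time: 19.9
tool_pos: [0.5675, 0.0392, 0.0372]
ee_rot: [3.141, -0.001, 0.2]
wrist_force: [-1.0, -0.4, -0.2]
width: 0.0009
```

Emit:
arm_command --pt "0 0 0 0.1 0 0 0" --pt "0 0 0 0.1 0 0 0" --pt "0 0 0 0 0 0 0"

```text
time: 20.2
tool_pos: [0.567, 0.0392, 0.0345]
ee_rot: [3.142, 0.0, 0.2]
wrist_force: [0.3, 0.5, -0.8]
width: 0.0003
```

Emit:
arm_command --pt "0 0 0 0.1 0 0 0" --pt "0 0 0 0.1 0 0 0" --pt "0 0 0 0 0 0 0"

```text
time: 20.5
tool_pos: [0.5674, 0.0389, 0.0331]
ee_rot: [3.141, -0.0, 0.2]
wrist_force: [-0.1, -1.3, 1.2]
width: 0.0004
```

Emit:
arm_command --pt "0 0 0 0.1 0 0 0" --pt "0 0 0 0.1 0 0 0" --pt "0 0 0 0 0 0 0"

```text
time: 20.8
tool_pos: [0.5678, 0.0387, 0.0317]
ee_rot: [3.14, -0.001, 0.2]
wrist_force: [-0.7, -1.6, 4.9]
width: 0.0007
```

Emit:
arm_command --pt "0 0 0 0.1 0 0 0" --pt "0 0 0 0 0 0 0"

```text
time: 21.0
tool_pos: [0.5681, 0.0385, 0.0311]
ee_rot: [3.14, -0.002, 0.2]
wrist_force: [-1.0, -2.5, 6.4]
width: 0.0001
```

Emit:
arm_command --pt "0 0 0 0.1 0 0 0" --pt "0 0 0 0.1 0 0 0" --pt "0 0 0 0 0 0 0"

```text
time: 21.3
tool_pos: [0.5683, 0.0388, 0.0285]
ee_rot: [3.14, -0.003, 0.2]
wrist_force: [1.1, -1.5, 4.9]
width: 0.0003
```

Emit:
arm_command --pt "0 0 0 0.1 0 0 0" --pt "0 0 0 0.1 0 0 0" --pt "0 0 0 0 0 0 0"

```text
time: 21.6
tool_pos: [0.5679, 0.0391, 0.0265]
ee_rot: [3.141, -0.002, 0.2]
wrist_force: [-0.5, -1.1, 6.0]
width: 0.0002
```

Emit:
arm_command --pt "0 0 0 0.1 0 0 0" --pt "0 0 0 0 0 0 0"

```text
time: 21.8
tool_pos: [0.568, 0.0391, 0.0264]
ee_rot: [3.141, -0.002, 0.2]
wrist_force: [-1.4, -1.2, 8.5]
width: 0.0004
```

Emit:
arm_command --pt "0 0 0 0.15 0 0 0" --pt "0 0 0 0.15 0 0 0" --pt "0 0 0 0 0 0 0" --pt "0 0 0 0 0 0 0"

```text
time: 22.2
tool_pos: [0.5682, 0.039, 0.0259]
ee_rot: [3.14, -0.003, 0.2]
wrist_force: [-5.2, -1.1, 18.4]
width: 0.0006
```

Corner a gave way and bottomed at about 0.026 under 18 N. Next is corner d.

Emit:
arm_command --pt "0 0 0 -2.5 0 0 0" --pt "0 0 2.5 0 0 0 0" --pt "0 0 2.6 0 0 0 0" --pt "0 0 0 0 0 0 0" --pt "0 0 0 0.8 0 0 0" --pt "0 0 0 0.2 0 0 0" --pt "0 0 0 0.15 0 0 0" --pt "0 0 0 0.15 0 0 0" --pt "0 0 0 0.15 0 0 0" --pt "0 0 0 0 0 0 0"

```text
time: 23.2
tool_pos: [0.5772, -0.0102, 0.0326]
ee_rot: [-3.141, -0.0, 0.2]
wrist_force: [0.2, 0.9, 1.6]
width: 0.0004
```

Emit:
arm_command --pt "0 0 0 0.15 0 0 0" --pt "0 0 0 0.15 0 0 0" --pt "0 0 0 0 0 0 0"

```text
time: 23.5
tool_pos: [0.5777, -0.0103, 0.031]
ee_rot: [-3.141, -0.001, 0.2]
wrist_force: [-2.5, 2.3, 7.0]
width: 0.0008
```

Emit:
arm_command --pt "0 0 0 0.1 0 0 0" --pt "0 0 0 0.1 0 0 0" --pt "0 0 0 0 0 0 0"

```text
time: 23.8
tool_pos: [0.5778, -0.0103, 0.0304]
ee_rot: [-3.141, -0.002, 0.2]
wrist_force: [-4.3, 1.5, 13.1]
width: 0.0004
```

Emit:
arm_command --pt "0 0 0 0.1 0 0 0" --pt "0 0 0 0 0 0 0"

```text
time: 24.0
tool_pos: [0.5778, -0.0103, 0.0301]
ee_rot: [-3.141, -0.002, 0.2]
wrist_force: [-5.9, 2.4, 16.2]
width: 0.0007
```

Emit:
arm_command --pt "0 0 0 0.1 0 0 0" --pt "0 0 0 0 0 0 0"

```text
time: 24.2
tool_pos: [0.5779, -0.0103, 0.0299]
ee_rot: [3.142, -0.003, 0.2]
wrist_force: [-7.6, 2.6, 17.5]
width: 0.0007
```

Emit:
arm_command --pt "0 0 0 0.1 0 0 0" --pt "0 0 0 0 0 0 0"

```text
time: 24.4
tool_pos: [0.5779, -0.0103, 0.0296]
ee_rot: [3.141, -0.003, 0.2]
wrist_force: [-8.2, 2.1, 20.4]
width: 0.0003
```

Corner d is at 0.0296 under 20 N, possibly its bottom while the others are still up. On to c.

Emit:
arm_command --pt "0 0 0 -2.5 0 0 0" --pt "0 -2.8 0 0 0 0 0" --pt "0 -2.8 0 0 0 0 0" --pt "0 -2.9 0 0 0 0 0" --pt "0 0 0 0 0 0 0" --pt "0 0 0 1 0 0 0" --pt "0 0 0 0.3 0 0 0" --pt "0 0 0 0.15 0 0 0" --pt "0 0 0 0.15 0 0 0" --pt "0 0 0 0 0 0 0"

```text
time: 25.4
tool_pos: [0.4944, -0.0277, 0.0335]
ee_rot: [3.141, 0.0, 0.2]
wrist_force: [-1.6, 0.2, 3.0]
width: 0.0005
```

Emit:
arm_command --pt "0 0 0 0.15 0 0 0" --pt "0 0 0 0.15 0 0 0" --pt "0 0 0 0 0 0 0"

```text
time: 25.7
tool_pos: [0.4947, -0.0276, 0.0301]
ee_rot: [3.141, -0.001, 0.2]
wrist_force: [0.0, -0.5, 2.4]
width: 0.0006
```

Emit:
arm_command --pt "0 0 0 0.1 0 0 0" --pt "0 0 0 0.1 0 0 0" --pt "0 0 0 0 0 0 0"

```text
time: 26.0
tool_pos: [0.4949, -0.0277, 0.0291]
ee_rot: [3.141, -0.002, 0.2]
wrist_force: [-0.6, -0.0, 5.5]
width: 0.0001
```

Emit:
arm_command --pt "0 0 0 0.15 0 0 0" --pt "0 0 0 0.15 0 0 0" --pt "0 0 0 0 0 0 0"

```text
time: 26.3
tool_pos: [0.4948, -0.0279, 0.0255]
ee_rot: [3.141, -0.002, 0.2]
wrist_force: [1.7, 0.2, 2.5]
width: 0.0005
```

Emit:
arm_command --pt "0 0 0 0.1 0 0 0" --pt "0 0 0 0.1 0 0 0" --pt "0 0 0 0 0 0 0"

```text
time: 26.6
tool_pos: [0.4947, -0.0279, 0.0236]
ee_rot: [3.141, -0.001, 0.2]
wrist_force: [1.7, -0.5, 3.4]
width: 0.0001
```

Emit:
arm_command --pt "0 0 0 0.1 0 0 0" --pt "0 0 0 0 0 0 0"

```text
time: 26.8
tool_pos: [0.4947, -0.0279, 0.0235]
ee_rot: [3.141, -0.002, 0.2]
wrist_force: [-0.7, -0.7, 7.8]
width: 0.0008
```

Emit:
arm_command --pt "0 0 0 0.15 0 0 0" --pt "0 0 0 0.15 0 0 0" --pt "0 0 0 0 0 0 0"

```text
time: 27.1
tool_pos: [0.4949, -0.028, 0.0234]
ee_rot: [3.14, -0.002, 0.2]
wrist_force: [-5.1, -0.1, 20.7]
width: 0.0003
```

Emit:
arm_command --pt "0 0 0 -2.5 0 0 0" --pt "0 0 -2.5 0 0 0 0" --pt "0 0 -2.5 0 0 0 0" --pt "0 0 0 0 0 0 0" --pt "0 0 0 0.7 0 0 0" --pt "0 0 0 0.2 0 0 0" --pt "0 0 0 0.15 0 0 0" --pt "0 0 0 0 0 0 0"

```text
time: 27.9
tool_pos: [0.4837, 0.0207, 0.033]
ee_rot: [-3.141, 0.002, 0.199]
wrist_force: [-0.1, 0.7, -0.6]
width: 0.0008
```

Emit:
arm_command --pt "0 0 0 0.15 0 0 0" --pt "0 0 0 0.15 0 0 0" --pt "0 0 0 0 0 0 0"

```text
time: 28.2
tool_pos: [0.484, 0.0212, 0.0306]
ee_rot: [3.142, 0.0, 0.2]
wrist_force: [0.5, -0.4, -0.0]
width: 0.0006
```

Emit:
arm_command --pt "0 0 0 0.15 0 0 0" --pt "0 0 0 0.15 0 0 0" --pt "0 0 0 0 0 0 0"

```text
time: 28.5
tool_pos: [0.4838, 0.0214, 0.0275]
ee_rot: [-3.142, 0.0, 0.2]
wrist_force: [-0.2, 0.1, 0.1]
width: 0.0005
```

Emit:
arm_command --pt "0 0 0 0.15 0 0 0" --pt "0 0 0 0.15 0 0 0" --pt "0 0 0 0 0 0 0"

```text
time: 28.8
tool_pos: [0.4839, 0.0214, 0.0245]
ee_rot: [-3.142, 0.001, 0.2]
wrist_force: [-0.2, 0.0, -1.1]
width: 0.0004
```

Emit:
arm_command --pt "0 0 0 0.15 0 0 0" --pt "0 0 0 0.1 0 0 0" --pt "0 0 0 0 0 0 0"

```text
time: 29.1
tool_pos: [0.4843, 0.0213, 0.0235]
ee_rot: [3.141, -0.0, 0.2]
wrist_force: [-2.2, 0.9, 6.6]
width: 0.0002
```

Emit:
arm_command --pt "0 0 0 0.15 0 0 0" --pt "0 0 0 0 0 0 0"

```text
time: 29.3
tool_pos: [0.4843, 0.0213, 0.0235]
ee_rot: [3.141, -0.001, 0.2]
wrist_force: [-5.6, 0.4, 12.5]
width: 0.0005
```

Emit:
arm_command --pt "0 0 0 0.2 0 0 0" --pt "0 0 0 0 0 0 0"

```text
time: 29.5
tool_pos: [0.4844, 0.0213, 0.0234]
ee_rot: [3.141, -0.001, 0.2]
wrist_force: [-9.9, 0.7, 21.9]
width: 0.0005
```

Emit:
arm_command --pt "0 0 0 -2.6 0 0 0" --pt "0 2.8 0 0 0 0 0" --pt "0 2.8 0 0 0 0 0" --pt "0 2.8 0 0 0 0 0" --pt "0 0 0 0 0 0 0" --pt "0 0 0 0.8 0 0 0" --pt "0 0 0 0.3 0 0 0" --pt "0 0 0 0.15 0 0 0" --pt "0 0 0 0 0 0 0"

```text
time: 30.4
tool_pos: [0.5653, 0.0379, 0.0318]
ee_rot: [-3.141, 0.001, 0.2]
wrist_force: [0.4, -0.1, -0.8]
width: 0.0004
```

Emit:
arm_command --pt "0 0 0 0.15 0 0 0" --pt "0 0 0 0.15 0 0 0" --pt "0 0 0 0 0 0 0"

```text
time: 30.7
tool_pos: [0.5662, 0.038, 0.0292]
ee_rot: [3.142, 0.0, 0.2]
wrist_force: [0.1, -0.7, 0.1]
width: 0.0006
```

Emit:
arm_command --pt "0 0 0 0.15 0 0 0" --pt "0 0 0 0.15 0 0 0" --pt "0 0 0 0 0 0 0"

```text
time: 31.0
tool_pos: [0.5662, 0.038, 0.0259]
ee_rot: [-3.142, 0.001, 0.2]
wrist_force: [-0.5, -1.2, -0.2]
width: 0.0005
```

Emit:
arm_command --pt "0 0 0 0.15 0 0 0" --pt "0 0 0 0.1 0 0 0" --pt "0 0 0 0 0 0 0"

```text
time: 31.3
tool_pos: [0.5665, 0.038, 0.0237]
ee_rot: [3.141, -0.0, 0.2]
wrist_force: [0.6, 0.4, -0.2]
width: 0.0003
```

Emit:
arm_command --pt "0 0 0 0.2 0 0 0" --pt "0 0 0 0 0 0 0"

```text
time: 31.5
tool_pos: [0.5666, 0.038, 0.0236]
ee_rot: [3.141, -0.001, 0.2]
wrist_force: [-2.9, -0.2, 6.9]
width: 0.0003
```

Emit:
arm_command --pt "0 0 0 0.15 0 0 0" --pt "0 0 0 0 0 0 0"

```text
time: 31.7
tool_pos: [0.5667, 0.038, 0.0235]
ee_rot: [3.141, -0.001, 0.2]
wrist_force: [-6.0, -0.1, 12.4]
width: 0.0006
```

Corner a is home at 0.0235. Now a last push there, then d again.

Emit:
arm_command --pt "0 0 0 0.15 0 0 0" --pt "0 0 0 0 0 0 0"

```text
time: 31.9
tool_pos: [0.5667, 0.038, 0.0235]
ee_rot: [3.141, -0.002, 0.2]
wrist_force: [-8.0, -0.8, 19.1]
width: 0.0002
```

Emit:
arm_command --pt "0 0 0 -2.5 0 0 0" --pt "0 0 2.5 0 0 0 0" --pt "0 0 2.5 0 0 0 0" --pt "0 0 0 0 0 0 0" --pt "0 0 0 0.8 0 0 0" --pt "0 0 0 0.3 0 0 0" --pt "0 0 0 0.15 0 0 0" --pt "0 0 0 0.15 0 0 0" --pt "0 0 0 0 0 0 0"

```text
time: 32.8
tool_pos: [0.576, -0.0105, 0.0294]
ee_rot: [-3.141, 0.001, 0.201]
wrist_force: [-0.7, -0.3, 0.3]
width: 0.0005
```

Emit:
arm_command --pt "0 0 0 0.15 0 0 0" --pt "0 0 0 0.15 0 0 0" --pt "0 0 0 0 0 0 0"

```text
time: 33.1
tool_pos: [0.5762, -0.0109, 0.0266]
ee_rot: [-3.142, 0.0, 0.2]
wrist_force: [-0.2, -0.0, -0.3]
width: 0.0001
```

Emit:
arm_command --pt "0 0 0 0.15 0 0 0" --pt "0 0 0 0.1 0 0 0" --pt "0 0 0 0 0 0 0"

```text
time: 33.4
tool_pos: [0.5762, -0.011, 0.0241]
ee_rot: [-3.142, 0.0, 0.2]
wrist_force: [-0.3, 0.3, 0.0]
width: 0.0007
```

Emit:
arm_command --pt "0 0 0 0.2 0 0 0" --pt "0 0 0 0 0 0 0"

```text
time: 33.6
tool_pos: [0.5765, -0.0111, 0.0236]
ee_rot: [3.141, -0.001, 0.2]
wrist_force: [-1.6, 0.2, 4.9]
width: 0.0008
```

Emit:
arm_command --pt "0 0 0 0.2 0 0 0" --pt "0 0 0 0 0 0 0"

```text
time: 33.8
tool_pos: [0.5766, -0.0111, 0.0235]
ee_rot: [3.141, -0.001, 0.2]
wrist_force: [-5.0, 0.5, 12.2]
width: 0.0007
```

Emit:
arm_command --pt "0 0 0 0.1 0 0 0" --pt "0 0 0 0 0 0 0"

```text
time: 34.0
tool_pos: [0.5767, -0.0111, 0.0235]
ee_rot: [3.141, -0.001, 0.2]
wrist_force: [-6.9, 1.8, 16.4]
width: 0.0004
```

All four corners measured the same height, 0.0235, on hard contact. I'll rise clear and look.

Emit:
arm_command --pt "0 0 0 -3 0 0 0" --pt "0 0 0 -4 0 0 0" --pt "0 0 0 -4 0 0 0" --pt "0 -4 -0.8 0 0 0 0" --pt "0 -4 -0.8 0 0 0 0" --pt "0 -4 -0.8 0 0 0 0" --pt "0 0 0 0 0 0 0" --pt "0 0 0 0 0 0 0"

```text
time: 34.8
tool_pos: [0.4539, -0.0113, 0.1296]
ee_rot: [3.141, -0.002, 0.2]
wrist_force: [0.9, -0.5, -0.2]
width: 0.0005
```

Run:
```python
from h import *
im=eyes.snapshot("wrist"); s=eyes.snapshot("side"); t=eyes.snapshot("top"); delta([.53,.2,.13],.2)
G=lambda i,y0,y1,x0,x1,w=400,h=300:cv2.resize(i[y0:y1,x0:x1],(w,h),interpolation=cv2.INTER_CUBIC)
cv2.imwrite("pics/fin.png",np.vstack([np.hstack([G(im,130,310,200,440),G(s,190,280,260,380)]),np.hstack([G(s,255,345,240,360),G(t,180,270,165,285)])]))
H,S,V=cv2.split(cv2.cvtColor(im,cv2.COLOR_BGR2HSV)); c=eyes.get_calibration("wrist")
for k in blobs((H<18)&(S>170)&(V>120),15): print(cv2.boundingRect(k))
t0=cv2.imread("pics/top0.png"); d=cv2.absdiff(t,t0).max(2)>25
for k in blobs(cv2.dilate(d.astype(np.uint8),np.ones((3,3))),12): print("top",cv2.boundingRect(k))
```

```text
t 34.95 tcp [ 0.4553 -0.0114  0.1296] [ 3.141e+00 -1.000e-03  2.000e-01] F [-0.5 -0.5  0. ] w 0.0003
turn [ 0.    -0.001 -0.   ] shift cm [ 11.53 -19.24  -0.04]
(257, 174, 10, 21)
(376, 173, 10, 21)
(255, 75, 10, 21)
(377, 74, 10, 21)
top (204, 225, 4, 9)
top (400, 201, 47, 58)
top (215, 190, 425, 290)
```

View pics/fin.png

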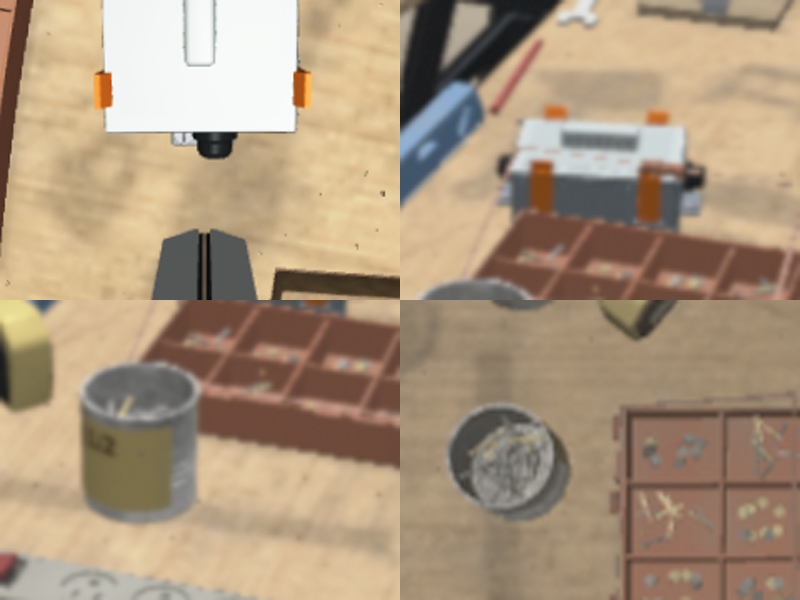

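The final view shows all four clips over the edge of the cover, at wrist crop (103,90) and (301,90) and symmetric, and it lies flush. The tin is upright. The nut inside isn't evident, so with time to spare I'll look straight into the tin.

Emit:
arm_command --pt "0 0.6 -3.2 -0.5 0 0 0" --pt "0 0.6 -3.2 0 0 0 0" --pt "0 0.6 -3.2 0 0 0 0" --pt "0 0.6 -3.2 0 0 0 0" --pt "0 0.6 -3.2 0 0 0 0" --pt "0 0.6 -3.2 0 0 0 0" --pt "0 0.6 -3.2 0 0 0 0" --pt "0 0.6 -3.2 0 0 0 0" --pt "0 0.6 -3.2 0 0 0 0" --pt "0 0 0 0 0 0 0" --pt "0 0 0 0 0 0 0"

```text
time: 36.05
tool_pos: [0.4503, 0.2824, 0.1337]
ee_rot: [3.141, 0.001, 0.201]
wrist_force: [1.1, -0.1, 0.5]
width: 0.0
```

Run:
```python
from h import *
im=eyes.snapshot("wrist"); c=eyes.get_calibration("wrist"); delta([.45,.285,.13],.2)
v=c["R"]@np.array([.521,.302,.07])+c["t"]; th=np.arctan2(np.hypot(*v[:2]),v[2]); p=v[:2]/np.hypot(*v[:2])*th*c["mtx"][0,0]+c["mtx"][:2,2]; print(p)
x,y=[int(a) for a in p]; y0=max(y-75,0); cv2.imwrite("pics/tin.png",cv2.resize(im[y0:y0+150,x-80:x+80],(640,600),interpolation=cv2.INTER_CUBIC))
```

```text
t 36.1 tcp [0.4503 0.2816 0.1338] [3.141e+00 1.000e-03 2.000e-01] F [-0.6  0.2 -0.3] w 0.0
turn [0.001 0.001 0.   ] shift cm [ 0.04 -0.34  0.38]
[315.83148848 139.15032584]
```

View pics/tin.png

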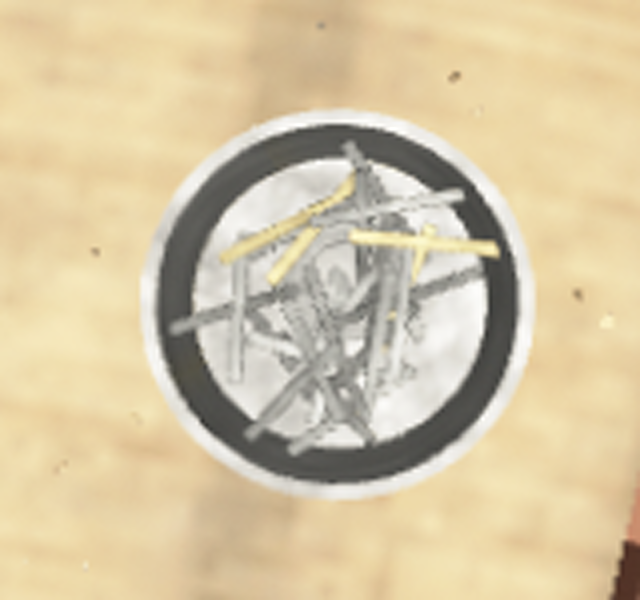

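A hole-and-rim shape of the nut shows under the screws at about (335,280), in the tin. The gripper is clear of everything, so I'll hand in.

```bash
python3 -c "
from bench import job; print(job.close_job())"
```

```text
the job is handed in; nothing more can be done
None
```

I picked the nut out of the box and dropped it into the tin. Then I laid the cover on the box and pressed it round all four corners. The job was handed in at about 36 s, with the gripper clear of everything.

**Cover:** In the last round all four corners stopped at the same height (TCP 0.0235 m) under 16–22 N. The wrist and side views show the cover lying flush with all four clips over its edge. I had no direct reading of the clip angles.

**Nut:** The tin stands upright. Seen from straight above, something like the nut's hole and rim shows under the screws, partly hidden. The top-camera comparison with the first picture showed no nut anywhere else.

**What went wrong or disagreed:**
- **First grasp missed:** the fingertips sit about 20 mm above the stated TCP. I found the right depth by going down in small steps and used that offset from then on.
- **Corner d on the first round:** it stopped about 6 mm high at 20 N. It was home on the second round, after c and b had gone down.
- **Camera disagreement:** the top camera put things a few millimetres to one side of where the wrist camera did, so I went by the wrist views.
- **Pictures:** I viewed 14, four over the budget of 10.

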